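# Gauge a knife ferrule with a go/no-go plug gauge

### The arm

A 6-joint arm with a two-finger parallel gripper is mounted at the origin on the work surface. World frame = base frame: x ahead of the robot, y to its left, z up, the work surface at z = 0. Lengths are in mm, angles in rad, forces in N, time in s.
With the tool pointing down it reaches from about 425 to 950 mm from the base axis. Payload 14.7 kg.
Tool frame: the origin (TCP) lies midway between the tips of the shut fingers; the grasp point (between the pads) lies manip.pinch_z behind it (manip.pinch_z is the distance from the TCP to the grasp point, in mm); z points along the fingers, y is the line along which they close (so a half turn about z gives the same grasp; the last joint's range is limited). The gripper opens to 85 mm and grips with 20 to 120 N. Pads are 22 mm wide; open, the fingers measure 114 mm over their backs; the gripper's body (76 mm by 85 mm) begins 54 mm behind the grasp point. The pads swing forward as they close: fully open they stand 13 mm farther back than shut.
Start: joints at [1.198, 0.48, 1.596, -0, 1.065, -0.047], TCP at [208.019, 615.809, 231.297] pointing down, gripper open.
Joint ranges: [-2.75, 2.75], [-0.82, 2.05], [0.23, 2.67], [-1.56, 4.7], [0.09, 2.69], [-2.92, 2.92]. Speed limits (rad/s): [1.89, 1.89, 2.39, 3.01, 3.01, 3.01].

### API

Orientations are given as a unit quaternion [x, y, z, w].
In Python, from workcell import manip, vision, telemetry gives the robot as it stands (manip), with the cameras (vision) and the readings (telemetry).
- The arm moves only by the tool step_hand, called after "Call:" as name(argument=value, ...), one argument or row to a line, values as JSON. Schema: {"type":"object","properties":{"plan":{"type":"object","properties":{"rows":{"type":"array","items":{"type":"array","items":{"type":"number"},"minItems":6,"maxItems":6},"minItems":1,"maxItems":8}},"additionalProperties":false,"required":["rows"]},"finger_gap":{"type":"number"},"clamp_n":{"type":"number"},"only":{"type":"string"},"quiet":{"type":"boolean"},"lines":{"type":"string"}},"required":["plan"],"additionalProperties":false}. plan is an object whose key "rows" holds a list of rows, 1 to 8 of them, each of 6 numbers: dx, dy, dz in a scale on which 1.0 is 500 mm, then a rotation vector rx, ry, rz in shares of pi rad (1.0 is pi rad); each row is the pose to reach, as a shift and turn from the pose commanded when the call began, along the tool's axes at that moment; what a row does not reach only later rows make up. A row lasts 1/8 s, in which the tool goes at most 62.5 mm and 0.188 rad, less where a joint would pass 70% of its speed; a pose out of reach is approached as far as the arm can. finger_gap is the opening from 0.0 (shut) to 1.0 (fully open), set as the call begins (left out keeps the last). The fingers move at their own pace and stop on an object; clamp_n is the grip in N (left out, the last holds). Time passes only in rows, so rows that do not move let the fingers close. The tool returns the time, the measured TCP pose, the force, the opening and the grip force at its end. only (a regular expression) keeps the lines of the reply that match it, lines (a string "A,B") keeps lines A to B, and quiet returns only ok. A shift or turn number past 1, either way, is cut back to 1. Input that does not fit is refused with a message, and nothing moves.
- telemetry.read_state(): the state, without advancing time (a new reading comes with each control period).
- vision.snapshot(name): name is "scene" or "top" or "wrist"; returns a dict with "frame" (480x640x3 uint8, red, green, blue), "vertical_fov" (degrees; the focal length in pixels is half the picture's height over the tangent of half this angle, whatever the lens; pixels are square), "cx", "cy" (the principal point, pixels), "k1" (the pictures are not rectified: a ray, as slopes to the right and down, at radius r is drawn at 1 + k1 r^2 times it, then the intrinsics apply), "world_from_camera" (4x4, takes a point from camera to world coordinates). Camera axes: x right, y up, looking along -z (the intrinsics and any distortion apply to the point x, -y, -z); pixel columns grow to the right and rows downward; lengths in mm; the calibration is good to about 2 mm. A picture is of the moment at which its call begins. There is no depth.
- manip.finish_job(): hands the job in; it is judged then, once.
The state is a dict: "time_s": time; "q": joint angles; "dq": joint speeds; "tau": joint torques, N m; "eef_pos": TCP position; "orientation": TCP orientation; "contact_force": force on the tool from outside, world axes, zero at the start; "wrist_torque": the same for the moment, N m; "finger_gap": opening from 0.0 (shut) to 1.0 (fully open); "gripper_force": force on a finger pad.
Only numpy, scipy, OpenCV 4.12 (cv2) and the standard library are available. Lean on these libraries where they do the work, as an engineer would, in place of code of your own. Each camera call takes 0.05 s, during which the arm holds its last target. There are 200 camera calls.

### The job

Check the bore of the brass ferrule clamped in the vise with the double-ended plug gauge: slide the long go end fully in until the handle's shoulder meets the ferrule, draw it out, then hold the short no-go end squarely and centrally against a mouth of the bore and press it lightly for half a second, to confirm that it is refused. Never force the gauge. Then lay it gently back in its wooden V rest, either way round, and leave everything else where it is.

Things in the scene. Friction and masses are not known exactly. Their poses are not given: they have to be found in the camera images.
- gauge: double-ended plug gauge, 163 mm long, 0.45 kg: plain aluminium hexagon handle, 100 mm long, 32 mm across flats, lying corner down, two flats upright at its sides; steel go plug on one end (25 mm diameter, 45 mm long), steel no-go plug on the other (30 mm diameter, 18 mm long). Origin on the axis at mid-handle; x along the axis to the go end; centre of mass about 13 mm to +x
- go_tip (a point): centre of the go plug's end face, 95 mm from the gauge's origin along its +x; the plug's last 3 mm taper to 21 mm diameter
- go_shoulder (a point): centre of the handle's end face on the go side (where the go plug begins), 50 mm from the gauge's origin along its +x
- nogo_tip (a point): centre of the no-go plug's end face, 68 mm from the gauge's origin along its -x
- ferrule: brass tube clamped in the vise, immovable, axis level and 62 mm above the table: 64 mm long, 40 mm outside diameter, straight through bore of 27.5 mm, open at both ends (go plug 1.25 mm play all round, no-go plug 2.5 mm too big). Origin on the bore axis at mid-length; x along the bore, z up. Either mouth serves for either plug
- mouth_plus (a point): centre of the ferrule's mouth at its +x end, 32 mm from its origin
- mouth_minus (a point): centre of the ferrule's mouth at its -x end, 32 mm from its origin
- vise: grey machine vise, fixed to the table: bed 54 mm wide, 22 mm high; jaws 54 mm wide, 73 mm high, the ferrule stands 5 mm out at each side and 9 mm above them (top at 82 mm); bolting lugs reach 47 mm to each side, 17 mm high. Origin on the table under the ferrule's middle; x along the screw (from -70 to +136 mm); its y is the ferrule's x
- rest: wooden rest fixed to the table: base 112 x 60 mm, 12 mm thick, with two V cradles 16 mm thick, 51 mm wide, 42 mm high, centred 36 mm either side of its middle; the handle is free between them over 56 mm. Origin on the table under its middle; x along the cradled gauge's axis
- rest_axis (a point): the point of the rest where the gauge's origin lies, 48 mm above the table; x along the gauge's axis (the go end may point to +x or -x when put back)
- knife: bystander: finished knife, 275 mm long, broad steel blade and ringed handle of 23 mm diameter, lying flat behind the middle; origin on the table under its bolster, x towards the point
- file: bystander: hand file, 255 mm long with wooden handle 26 mm thick, lying between the vise and the rest, pointing away from the robot; origin on the table near its middle, x towards the file's tip
- hammer: bystander: hammer 240 mm long lying at the near left
- spacer: bystander: black ring 42 mm across, 12 mm high, flat on the table near the robot; origin at the centre of its underside
- handle_blank: bystander: dark wooden block 125 x 34 x 30 mm at the right; origin at the centre of its underside
- spare_ferrule: bystander: loose brass tube 38 mm across, 50 mm high, standing on end at the far right (not the one to be gauged); origin at the centre of its underside
- notebook: bystander: notebook 107 x 152 x 10 mm with a red cover, flat at the near right; origin at the centre of its underside
- oil: bystander: brown oil bottle 48 mm across, 90 mm high, standing at the far left; origin at the centre of its underside

How it is judged (in metres and radians):
On the way, in this order (a step that is already met when the one before it is completed fails the run):
1. the go plug is fully in the ferrule's bore, from either end, the handle's shoulder within 5 mm of the mouth (((distance between go_shoulder and mouth_plus below 0.005 m and distance between go_tip and ferrule below 0.019 m) or (distance between go_shoulder and mouth_minus below 0.005 m and distance between go_tip and ferrule below 0.019 m))), for 0.1 s.
2. the no-go plug, square (0.1 rad) to the bore, is pressed (over 1.5 N) against either mouth, its end within 4 mm of the mouth's centre (((distance between nogo_tip and mouth_plus below 0.004 m and angle between the x axis of gauge and the x axis of ferrule, either way round below 0.1 rad) or (distance between nogo_tip and mouth_minus below 0.004 m and angle between the x axis of gauge and the x axis of ferrule, either way round below 0.1 rad)) and contact force between gauge and ferrule above 1.5 N), for 0.3 s.
At the end, for the whole second after the job is handed in: The gauge lies level (within 5 degrees) and still in its V rest, either way round: its origin within 15 mm of the rest's axis point and its axis within 0.12 rad of the rest's; released (distance between gauge and rest_axis below 0.015 m and angle between the x axis of gauge and the x axis of rest, either way round below 0.12 rad and angle between gauge's own x axis and vertical between 1.48 and 1.66 rad and linear speed of gauge below 0.02 m/s); the robot touches nothing.
It fails at once if the gauge is forced: over 35 N between gauge and ferrule (contact force between gauge and ferrule above 35 N).
It fails at once if the gauge is dropped into the rest from over 1 cm (it moves faster than 0.45 m/s within 40 mm of its place) (distance between gauge and rest_axis below 0.04 m and linear speed of gauge above 0.45 m/s).
It fails at once if a bystander is moved by more than 25 mm (distance of any of knife, file, hammer, spacer, handle_blank, spare_ferrule, notebook, oil from where it was at the start of the episode above 0.025 m).
It also fails if it takes over 72 s, if anything falls off the work surface, if the arm or the gripper's body presses on something with over 40 N, if the wrist force passes 120 N, or if a joint passes its speed limit or range.

## Working session

There is one attempt and no reset: what is moved stays moved. The work goes in short steps, Python scripts to look and compute and a tool call to move; the robot and the scene stay as the last step left them, time stands still between calls to the robot, and variables do not carry over. Pictures are saved under pics/ and viewed, at most 10 in all, crops included, and the job is handed in when it is done.

```bash
ls; mkdir -p pics; cat > h.py <<'E'
import numpy as np, cv2
from workcell import manip, vision, telemetry
def snap(n,f):
    s=vision.snapshot(n); cv2.imwrite('pics/'+f,s['frame'][:,:,::-1]); np.save('pics/'+f[:-4]+'.npy',s,allow_pickle=True); return s
def load(f): return np.load('pics/'+f+'.npy',allow_pickle=True).item()
def ray(s,uv):
    f=240/np.tan(np.radians(s['vertical_fov'])/2)
    K=np.array([[f,0,s['cx']],[0,f,s['cy']],[0,0,1]])
    d=(np.array(uv,float)-[s['cx'],s['cy']])/f; u=d.copy()
    for _ in range(30): u=d/(1+s['k1']*(u@u))
    T=np.array(s['world_from_camera']); r=T[:3,:3]@np.array([u[0],-u[1],-1.]); return T[:3,3],r/np.linalg.norm(r)
def onz(s,uv,z):
    o,r=ray(s,uv); return o+r*(z-o[2])/r[2]
def proj(s,p):
    T=np.array(s['world_from_camera']); c=T[:3,:3].T@(np.array(p,float)-T[:3,3]); x=np.array([c[0],-c[1]])/-c[2]
    f=240/np.tan(np.radians(s['vertical_fov'])/2); return x*(1+s['k1']*(x@x))*f+[s['cx'],s['cy']]
E
python3 - <<'E'
from h import *
for n in('scene','top','wrist'):
    s=snap(n,n+'0.png'); print(n,s['vertical_fov'],s['k1'],np.round(s['world_from_camera'],3).tolist())
print(manip.pinch_z,telemetry.read_state())
E
```

```text
pics
workcell.py
scene 47.747630633368765 0.019852550297046103 [[-0.236, -0.78, 0.58, 1243.596], [0.972, -0.185, 0.145, 155.668], [-0.006, 0.598, 0.801, 1063.687], [0.0, 0.0, 0.0, 1.0]]
top 48.51793899514499 -0.036078797420474505 [[-0.024, 0.995, -0.101, 354.331], [-1.0, -0.023, 0.013, -16.013], [0.011, 0.101, 0.995, 1648.666], [0.0, 0.0, 0.0, 1.0]]
wrist 69.03223416260047 -0.044372739689261385 [[0.321, -0.915, -0.246, 144.561], [0.947, 0.309, 0.086, 636.379], [-0.002, -0.26, 0.966, 373.6], [0.0, 0.0, 0.0, 1.0]]
18.700000000000003 {'time_s': 0.15, 'q': array([ 1.19839998e+00,  4.80681555e-01,  1.59676412e+00, -2.13173809e-05,
        1.06506932e+00, -4.65892548e-02]), 'dq': array([-6.27695003e-04, -2.17096965e-03, -2.79554856e-03, -5.89457510e-05,
       -4.75662939e-04,  2.45265974e-04]), 'tau': array([-5.19577043e-04, -9.51149654e+01, -4.30456603e+01, -2.75022276e-04,
        8.25048191e-03, -7.87528847e-06]), 'eef_pos': array([207.91051028, 615.51155743, 230.81080667]), 'orientation': array([ 1.62178874e-01,  9.86761268e-01, -4.53025744e-04, -8.67883784e-05]), 'contact_force': array([-0.37163631,  0.32208153,  0.23583521]), 'wrist_torque': array([-0.02470963,  0.04458541, -0.03231399]), 'gripper_force': 0.0, 'finger_gap': 0.9969034160696918}
```

View pics/top0.png

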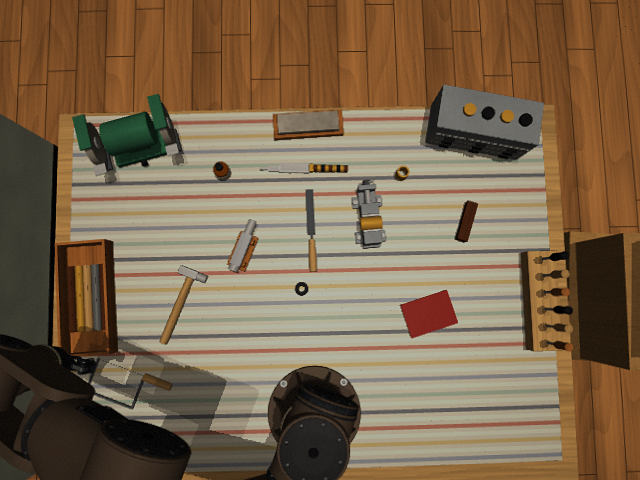

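View pics/scene0.png

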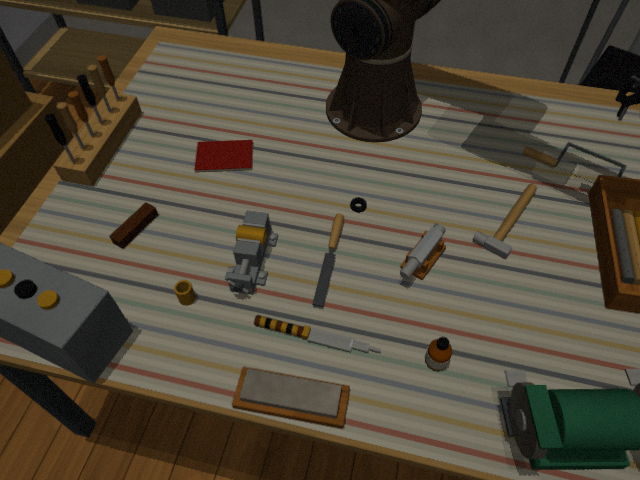

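```bash
python3 - <<'E'
from h import *
t=load('top0');s=load('scene0')
a=cv2.resize(t['frame'][205:285,215:275],None,fx=6,fy=6,interpolation=cv2.INTER_CUBIC)
b=cv2.resize(s['frame'][215:285,390:450],None,fx=6,fy=6,interpolation=cv2.INTER_CUBIC)
c=np.zeros((480,720,3),np.uint8);c[:,:360]=a;c[:420,360:]=b
cv2.imwrite('pics/c1.png',c[:,:,::-1])
for uv,z in(((243,243),48),((252,221),48),((234,268),48),((371,224),62),((359,224),82),((383,222),82),((312,268),15),((310,190),5)): print(uv,onz(t,uv,z).round(0))
E
```

```text
(243, 243) [512. 204.  48.]
(252, 221) [578. 176.  48.]
(234, 268) [437. 231.  48.]
(371, 224) [ 559. -183.   62.]
(359, 224) [ 557. -145.   82.]
(383, 222) [ 561. -217.   82.]
(312, 268) [433.  -2.  15.]
(310, 190) [678.  -1.   5.]
```

View pics/c1.png

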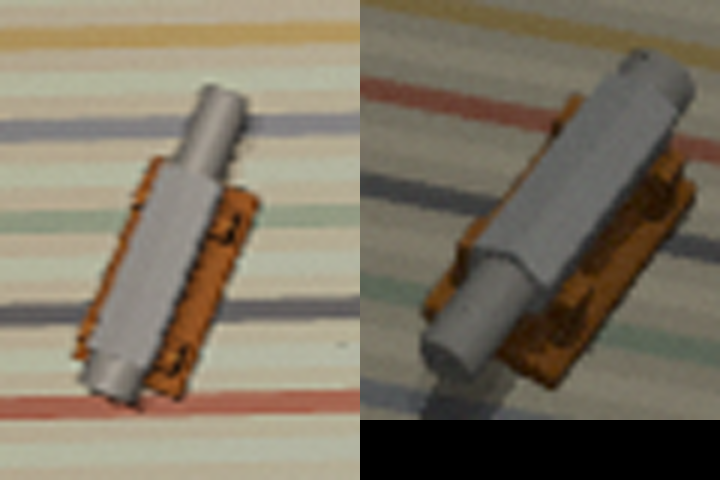

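Careful with the scale: shifts go in shares of 500 mm and turns go in shares of pi rad. That gives: -407 mm is -0.814, -294 mm is -0.588.

Call:
step_hand(
  plan={"rows": [[-0.12,-0.086,0,0,0,0],[-0.24,-0.172,0,0,0,0],[-0.36,-0.258,0,0,0,0],[-0.48,-0.344,0,0,0,0],[-0.6,-0.43,0,0,0,0],[-0.72,-0.516,0,0,0,0],[-0.814,-0.588,0,0,0,0],[-0.814,-0.588,0,0,0,0]]},
  finger_gap=1,
)

```text
time_s: 1.15
eef_pos: [499.2, 206.9, 231.3]
orientation: [0.162, 0.987, 0.0, 0.0]
contact_force: [1.3, 0.4, 0.2]
finger_gap: 0.997
gripper_force: 0.0
```

Call:
step_hand(
  plan={"rows": [[0,0,0,0,0,0],[0,0,0,0,0,0]]},
)

```text
time_s: 1.4
eef_pos: [498.1, 208.6, 231.1]
orientation: [0.163, 0.987, -0.0, -0.0]
contact_force: [1.2, -0.1, -0.2]
finger_gap: 0.999
gripper_force: 0.0
```

```bash
python3 - <<'E'
from h import *
s=snap('wrist','w1.png');st=telemetry.read_state();print(st['eef_pos'],st['orientation'],np.round(s['world_from_camera'],3)[:3].tolist(),s['cx'],s['cy'])
E
```

```text
[497.74127038 209.244231   231.14287902] [ 1.62069208e-01  9.86779350e-01 -2.47542100e-05 -2.93009106e-04] [[0.322, -0.914, -0.246, 434.798], [0.947, 0.311, 0.085, 229.427], [-0.001, -0.26, 0.966, 373.989]] 318.0601712828931 238.92036595727666
```

View pics/w1.png

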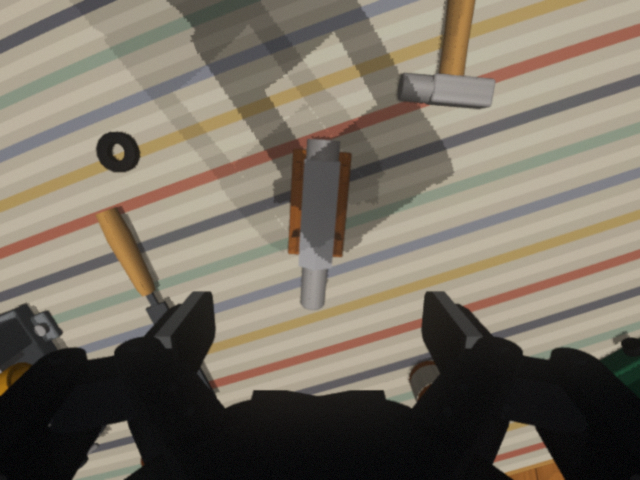

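```bash
python3 - <<'E'
from h import *
s=load('w1');im=s['frame'];hsv=cv2.cvtColor(im,cv2.COLOR_RGB2HSV)
L=[];R=[]
for v in range(165,250,5):
    row=hsv[v,285:356]; o=(row[:,1]>120)
    k=np.where(~o[15:55])[0]+300
    # contiguous non-orange around 320
    c=320;l=c
    while not o[l-285]: l-=1
    r=c
    while not o[r-285]: r+=1
    L.append(onz(s,(l+1,v+.5),57.2)[:2]);R.append(onz(s,(r,v+.5),57.2)[:2]);print(v,l+1,r,end=' | ')
L=np.array(L);R=np.array(R)
for P in(L,R,(L+R)/2):
    x,y,x0,y0=cv2.fitLine(P.astype(np.float32),cv2.DIST_HUBER,0,.01,.01).ravel(); print('\n',x0,y0,'ang',np.arctan2(y,x))
print(np.linalg.norm(L-R,axis=1).mean())
g=im.astype(int).sum(2)
for c in (308,312,316,319,324):
  print(c,'go',[(v,g[v,c]) for v in range(256,272)],[(v,g[v,c]) for v in range(300,316)])
for c in (320,324,328): print(c,[(v,g[v,c]) for v in range(130,168,1)])
crop=cv2.resize(im[120:330,270:370],None,fx=2.8*1,fy=2.8,interpolation=cv2.INTER_NEAREST);crop=np.hstack([crop,cv2.convertScaleAbs(crop,alpha=1.8)])
cv2.imwrite('pics/c2.png',crop[:,:,::-1])
E
```

```text
165 303 341 | 170 303 341 | 175 303 340 | 180 303 340 | 185 302 339 | 190 302 339 | 195 302 338 | 200 301 338 | 205 301 338 | 210 301 337 | 215 301 337 | 220 301 336 | 225 300 336 | 230 299 336 | 235 298 337 | 240 299 335 | 245 299 334 | 
 476.88123 198.58018 ang -0.39417943

 490.96667 228.9719 ang -0.3926971

 486.08127 212.84802 ang -0.3953978
33.66504952565393
308 go [(256, np.int64(473)), (257, np.int64(469)), (258, np.int64(467)), (259, np.int64(475)), (260, np.int64(474)), (261, np.int64(475)), (262, np.int64(476)), (263, np.int64(473)), (264, np.int64(475)), (265, np.int64(476)), (266, np.int64(471)), (267, np.int64(474)), (268, np.int64(454)), (269, np.int64(424)), (270, np.int64(420)), (271, np.int64(413))] [(300, np.int64(441)), (301, np.int64(438)), (302, np.int64(442)), (303, np.int64(437)), (304, np.int64(439)), (305, np.int64(442)), (306, np.int64(442)), (307, np.int64(435)), (308, np.int64(427)), (309, np.int64(442)), (310, np.int64(463)), (311, np.int64(487)), (312, np.int64(485)), (313, np.int64(479)), (314, np.int64(448)), (315, np.int64(424))]
312 go [(256, np.int
[... 4654 characters left out ...]
6, np.int64(265)), (137, np.int64(212)), (138, np.int64(194)), (139, np.int64(232)), (140, np.int64(307)), (141, np.int64(359)), (142, np.int64(336)), (143, np.int64(269)), (144, np.int64(235)), (145, np.int64(229)), (146, np.int64(229)), (147, np.int64(219)), (148, np.int64(221)), (149, np.int64(221)), (150, np.int64(221)), (151, np.int64(223)), (152, np.int64(223)), (153, np.int64(226)), (154, np.int64(232)), (155, np.int64(221)), (156, np.int64(221)), (157, np.int64(223)), (158, np.int64(225)), (159, np.int64(218)), (160, np.int64(220)), (161, np.int64(229)), (162, np.int64(237)), (163, np.int64(245)), (164, np.int64(240)), (165, np.int64(239)), (166, np.int64(246)), (167, np.int64(245))]
```

View pics/c2.png

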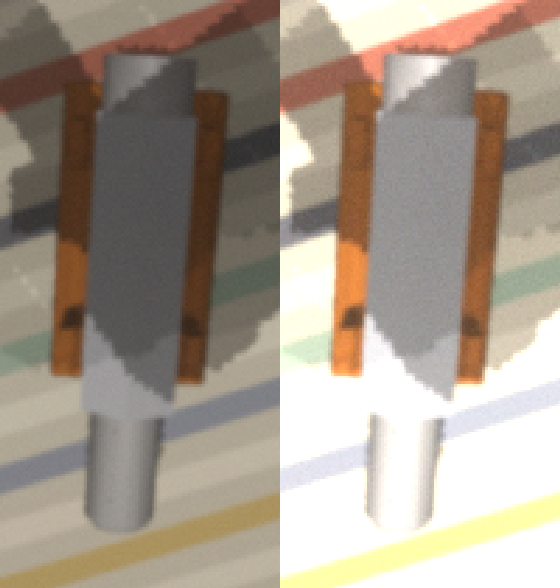

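```bash
python3 - <<'E'
from h import *
s=load('w1')
a=(onz(s,(300.5,268),57.2)+onz(s,(332.1,268.8),57.2))/2
b=(onz(s,(305,160.3),57.2)+onz(s,(339.8,162),57.2))/2
g=(a+b)/2;print(a,b,g,np.linalg.norm(a-b),np.arctan2(*(a-b)[1::-1]))
print(onz(s,(312.9,309.5),44),onz(s,(325,139),60))
st=telemetry.read_state();print(st['eef_pos'])
from scipy.spatial.transform import Rotation as R
M=R.from_quat(st['orientation']).as_matrix();d=g-st['eef_pos'];d[2]=0;print(M.T@d, np.arctan2(M[1,0],M[0,0])-np.pi)
E
```

```text
[542.62478302 190.55570708  57.2       ] [448.83313166 228.31833278  57.2       ] [495.72895734 209.43701993  57.2       ] 101.10830709747933 -0.38276507481899635
[588.78632996 170.97095452  44.        ] [431.54840672 236.47908956  60.        ]
[497.74127038 209.244231   231.14287902]
[ 1.96826428e+00 -4.60983347e-01  1.18869973e-03] -0.325574504589182
```

Scaled: 205 mm is 0.41, 195 mm is 0.39, 0.062 rad is 0.0197.

Call:
step_hand(
  plan={"rows": [[-0.016,-0.002,0.1,0,0,0.0197],[-0.016,-0.002,0.2,0,0,0.0197],[-0.016,-0.002,0.3,0,0,0.0197],[-0.016,-0.002,0.36,0,0,0.0197],[-0.016,-0.002,0.39,0,0,0.0197],[-0.016,-0.002,0.41,0,0,0.0197],[-0.016,-0.002,0.41,0,0,0.0197]]},
  finger_gap=1,
  clamp_n=60,
)

```text
time_s: 2.33
eef_pos: [505.6, 205.6, 26.5]
orientation: [0.192, 0.981, 0.0, 0.0]
contact_force: [0.1, -0.3, 0.7]
finger_gap: 1.002
gripper_force: 0.0
```

Call:
step_hand(
  plan={"rows": [[0,0,0,0,0,0],[0,0,0,0,0,0],[0,0,0,0,0,0],[0,0,0,0,0,0],[0,0,0,0,0,0],[0,0,0,0,0,0]]},
  finger_gap=0,
  clamp_n=60,
)

```text
time_s: 3.08
eef_pos: [505.9, 205.1, 27.0]
orientation: [0.193, 0.981, 0.0, 0.0]
contact_force: [-1.8, -2.1, 10.8]
finger_gap: 0.366
gripper_force: 59.4
```

Call:
step_hand(
  plan={"rows": [[0,0,-0.02,0,0,0],[0,0,-0.06,0,0,0],[0,0,-0.12,0,0,0],[0,0,-0.2,0,0,0],[0,0,-0.28,0,0,0],[0,0,-0.36,0,0,0],[0,0,-0.408,0,0,0],[0,0,-0.408,0,0,0]]},
)

```text
time_s: 4.08
eef_pos: [506.3, 205.5, 232.1]
orientation: [0.193, 0.981, 0.001, 0.001]
contact_force: [-0.1, -0.0, -4.6]
finger_gap: 0.365
gripper_force: 60.6
```

Call:
step_hand(
  plan={"rows": [[-0.014,-0.04,0,0,0,0.0318],[-0.04,-0.136,0,0,0,0.0859],[-0.07,-0.24,0,0,0,0.1432],[-0.102,-0.344,0,0,0,0.2005],[-0.134,-0.45,0,0,0,0.2578],[-0.164,-0.556,0,0,0,0.3151],[-0.19,-0.65,0,0,0,0.3501],[-0.202,-0.684,0,0,0,0.3756]]},
)

```text
time_s: 5.08
eef_pos: [468.4, -151.7, 228.9]
orientation: [0.708, 0.706, -0.001, -0.001]
contact_force: [0.2, 1.3, -4.5]
finger_gap: 0.362
gripper_force: 60.6
```

Call:
step_hand(
  plan={"rows": [[0,0,0,0,0,0],[0,0,0,0,0,0],[0,0,0,0,0,0]]},
)

```text
time_s: 5.45
eef_pos: [469.6, -148.6, 230.0]
orientation: [0.705, 0.709, -0.0, -0.0]
contact_force: [0.3, -0.2, -3.7]
finger_gap: 0.368
gripper_force: 60.7
```

```bash
python3 - <<'E'
from h import *
s=snap('wrist','w2.png')
E
```

```text
(no output)
```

View pics/w2.png

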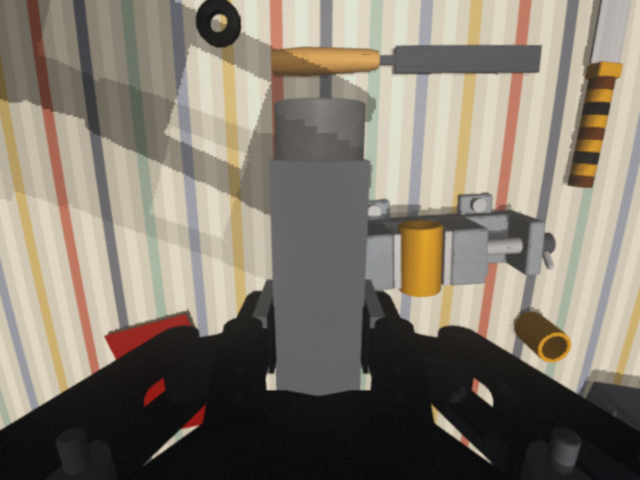

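Scaled: 175 mm is 0.35, 170 mm is 0.34.

```bash
cat > fer.py <<'E'
from h import *
import sys
def ferr(n,roi):
    s=load(n);im=s['frame'];hsv=cv2.cvtColor(im,cv2.COLOR_RGB2HSV)
    m=((hsv[...,1]>150)&(hsv[...,0]>12)&(hsv[...,0]<30)&(hsv[...,2]>60)).astype(np.uint8)
    k=np.zeros_like(m);u0,v0,u1,v1=roi;k[v0:v1,u0:u1]=1;m*=k
    nn,l,st,_=cv2.connectedComponentsWithStats(m);i=1+np.argmax(st[1:,4]);m=l==i;x,y,w,h,a=st[i];print('bbox',x,y,w,h,a)
    P=[];wd=[]
    for v in range(y+14,y+h-12,2):
        c=np.where(m[v])[0];o,r1=ray(s,(c[0],v+.0));_,r2=ray(s,(c[-1],v));r=r1+r2;P.append((o+r*(62-o[2])/r[2])[:2]);wd.append(np.arccos(r1@r2))
    P=np.array(P,np.float32);d=cv2.fitLine(P,cv2.DIST_HUBER,0,.01,.01).ravel();ang=np.arctan2(d[1],d[0]);print('axis pt',d[2:],'dir',d[:2],'ang mod pi',ang%np.pi,'width',np.mean(wd))
    cs=range(x+w//2-6,x+w//2+7)
    T=[np.where(m[:,c])[0] for c in cs]
    for nm,f in(('top',0),('bot',-1)):
        v=np.median([t[f] for t in T]);print(nm,v,'z82',onz(s,(x+w/2-.5,v),82),'z62',onz(s,(x+w/2-.5,v),62),'z42',onz(s,(x+w/2-.5,v),42))
    return s,m
if __name__=='__main__':
    s,m=ferr(sys.argv[1],[int(i) for i in sys.argv[2:6]])
E
python3 fer.py w2 395 210 450 310
```

```text
bbox 400 221 43 75 2877
axis pt [ 565.5195  -188.13019] dir [ 0.06911874 -0.9976084 ] ang mod pi 1.6399703 width 0.10321116374797153
top 221.0 z82 [ 556.25740978 -145.57525222   82.        ] z62 [ 562.28979207 -149.87701107   62.        ] z42 [ 568.32217436 -154.17876993   42.        ]
bot 295.0 z82 [ 561.95676064 -214.12128183   82.        ] z62 [ 568.38104863 -223.13648623   62.        ] z42 [ 574.80533663 -232.15169064   42.        ]
```

Call:
step_hand(
  plan={"rows": [[0,0.04,0,0,0,0],[0,0.12,0,0,0,0],[0,0.22,0,0,0,0],[0,0.3,0,0,0,0],[0,0.34,0,0,0,0],[0,0.35,0,0,0,0],[0,0.35,0,0,0,0],[0,0.35,0,0,0,0]]},
)

```text
time_s: 6.5
eef_pos: [643.9, -148.9, 230.4]
orientation: [0.706, 0.708, -0.0, -0.0]
contact_force: [0.0, 0.2, -3.4]
finger_gap: 0.364
gripper_force: 60.8
```

```bash
python3 - <<'E'
from h import *
s=snap('wrist','w3.png')
M=s['frame']; a=load('w2')['frame']
c=np.hstack([cv2.resize(a[205:310,395:450],None,fx=5,fy=5),cv2.resize(M[205:310,180:265],None,fx=5,fy=5)])
cv2.imwrite('pics/c3.png',c[:,:,::-1]);print(telemetry.read_state()['eef_pos'],telemetry.read_state()['orientation'])
E
```

```text
[ 643.99968164 -149.01067378  230.49023767] [ 7.06059043e-01  7.08152961e-01 -7.62082185e-05 -7.67044423e-05]
```

View pics/c3.png

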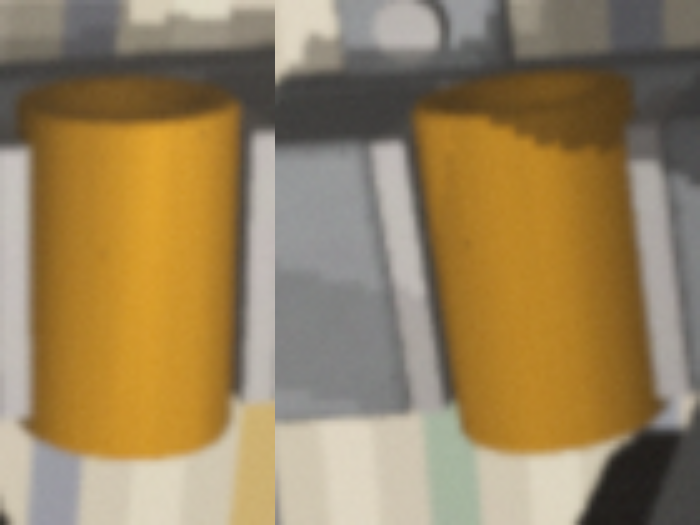

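```bash
python3 fer.py w3 195 210 265 290; python3 - <<'E'
from h import *
a=load('w2');b=load('w3')
p,q=onz(a,(420.6,224.2),62),onz(b,(229,224.4),62);print(p,q)
# triangulate
o1,r1=ray(a,(420.6,224.2));o2,r2=ray(b,(229,224.4))
t=np.linalg.lstsq(np.c_[r1,-r2],o2-o1,rcond=None)[0];print(o1+r1*t[0],o2+r2*t[1])
from scipy.spatial.transform import Rotation as R
# held gauge: handle side edges at axis height+9.2 (z ~230+21+9.2)
for n,s in(('w2',a),('w3',b)):
    g=s['frame'].astype(int).sum(2)
    e=[]
    for v in(175,190,205,220,235,250,262):
        row=cv2.GaussianBlur(s['frame'][v-1:v+2].mean((0,2))[None].astype(np.float32),(3,1),0)[0];d=np.abs(np.gradient(row))
        e.append((v,260+int(np.argmax(d[260:285])),355+int(np.argmax(d[355:380]))))
    print(n,e)
    col=g[:,320];print([ (v,int(col[v])) for v in range(90,106)],[ (v,int(col[v])) for v in range(153,168)])
E
```

```text
bbox 208 219 48 71 2731
axis pt [ 561.3026  -182.55002] dir [ 0.05858351 -0.9982825 ] ang mod pi 1.6294135 width 0.10550392483101163
top 220.0 z82 [ 568.55963296 -145.73485844   82.        ] z62 [ 563.45461815 -150.02501844   62.        ] z42 [ 558.34960333 -154.31517845   42.        ]
bot 289.0 z82 [ 564.49576982 -209.39772979   82.        ] z62 [ 559.11169626 -218.0595137    62.        ] z42 [ 553.7276227 -226.7212976   42.       ]
[ 562.16186618 -152.8723312    62.        ] [ 560.89397197 -154.14942231   62.        ]
[ 561.52053468 -152.39384916   64.12920106] [ 561.52702939 -153.60218619   64.40269934]
w2 [(175, 261, 371), (190, 262, 369), (205, 263, 370), (220, 270, 367), (235, 271, 367), (250, 271, 366), (262, 272, 366)]
[(90, 284), (91, 278), (92, 284), (93, 286), (94, 288), (95, 282), (96, 286), (97, 302), (98, 323), (99, 353), (100, 393), (101, 396), (102, 394), (103, 389), (104, 388), (105, 388)] [(153, 294), (154, 304), (155, 293), (156, 302), (157, 299), (158, 289), (159, 295), (160, 286), (161, 279), (162, 294), (163, 300), (164, 300), (165, 299), (166, 306), (167, 307)]
w3 [(175, 269, 370), (190, 270, 369), (205, 270, 368), (220, 270, 368), (235, 271, 376), (250, 271, 376), (262, 260, 377)]
[(90, 453), (91, 448), (92, 449), (93, 448), (94, 452), (95, 446), (96, 439), (97, 398), (98, 350), (99, 358), (100, 390), (101, 394), (102, 395), (103, 392), (104, 391), (105, 394)] [(153, 293), (154, 296), (155, 295), (156, 287), (157, 295), (158, 291), (159, 294), (160, 283), (161, 280), (162, 295), (163, 302), (164, 300), (165, 302), (166, 299), (167, 301)]
```

```bash
python3 - <<'E'
from h import *
s=load('w3');st=telemetry.read_state();e=st['eef_pos'];za=e[2]+21
from scipy.spatial.transform import Rotation as R
M=R.from_quat(st['orientation']).as_matrix();print(M.round(4).tolist())
L=lambda p:(M.T@(p-e)).round(2)
for v,l,r in((175,269.5,370),(205,270.3,368.5),(220,270.7,368)):
    a=onz(s,(l,v),za+9.2);b=onz(s,(r,v),za+9.2);print('handle mid tool',L((a+b)/2),'width',np.linalg.norm(a-b))
print('nogo end: lower rim/upper rim',L(onz(s,(319.5,97.5),za-15)),L(onz(s,(319.5,98.5),za+15)),L(onz(s,(319.5,98.5),za)))
print('nogo shoulder at ridge',L(onz(s,(320,160.5),za+18.5)))
print(np.array(s['world_from_camera'])[:3,3]-e)
E
```

```text
[[-0.003, 1.0, -0.0002], [1.0, 0.003, 0.0], [0.0, -0.0002, -1.0]]
handle mid tool [ 56.35  -0.56 -30.2 ] width 32.07111797809503
handle mid tool [ 46.67  -0.67 -30.2 ] width 32.01609393397785
handle mid tool [ 41.67  -0.69 -30.2 ] width 32.07807197845222
nogo end: lower rim/upper rim [82.61 -0.59 -6.  ] [ 78.64  -0.66 -36.  ] [ 80.45  -0.62 -21.  ]
nogo shoulder at ridge [ 61.26  -0.52 -39.5 ]
[ -1.09698793  65.75234826 142.76478711]
```

Scaled: 104.6 mm is 0.2092, -88.7 mm is -0.1774, -0.061 rad is -0.0194.

Call:
step_hand(
  plan={"rows": [[0.03,-0.026,0,0,0,-0.0032],[0.09,-0.076,0,0,0,-0.0095],[0.15,-0.128,0,0,0,-0.0159],[0.196,-0.166,0,0,0,-0.0194],[0.2092,-0.1774,0,0,0,-0.0194],[0.2092,-0.1774,0,0,0,-0.0194]]},
)

```text
time_s: 7.3
eef_pos: [555.7, -44.7, 230.8]
orientation: [0.684, 0.729, 0.0, 0.0]
contact_force: [0.1, -1.0, -3.6]
finger_gap: 0.363
gripper_force: 60.8
```

Call:
step_hand(
  plan={"rows": [[0,0,0.04,0,0,0],[0,0,0.12,0,0,0],[0,0,0.22,0,0,0],[0,0,0.3,0,0,0],[0,0,0.354,0,0,0],[0,0,0.378,0,0,0],[0,0,0.378,0,0,0],[0,0,0.378,0,0,0]]},
)

```text
time_s: 8.3
eef_pos: [556.7, -45.0, 42.3]
orientation: [0.684, 0.729, 0.0, 0.001]
contact_force: [0.9, -0.1, -3.7]
finger_gap: 0.365
gripper_force: 60.7
```

```bash
python3 - <<'E'
from h import *
print(telemetry.read_state()['eef_pos'],telemetry.read_state()['orientation'])
t=snap('top','t2.png');s=snap('scene','s2.png')
c=np.hstack([cv2.resize(t['frame'][185:265,290:400],None,fx=3.6,fy=3.6,interpolation=cv2.INTER_CUBIC),cv2.resize(s['frame'][195:275,225:335],None,fx=3.6,fy=3.6,interpolation=cv2.INTER_CUBIC)])
cv2.imwrite('pics/c4.png',c[:,:,::-1])
E
```

```text
[556.66580281 -45.03792352  42.34274378] [6.84183196e-01 7.29309687e-01 4.79358368e-04 7.10956191e-04]
```

View pics/c4.png

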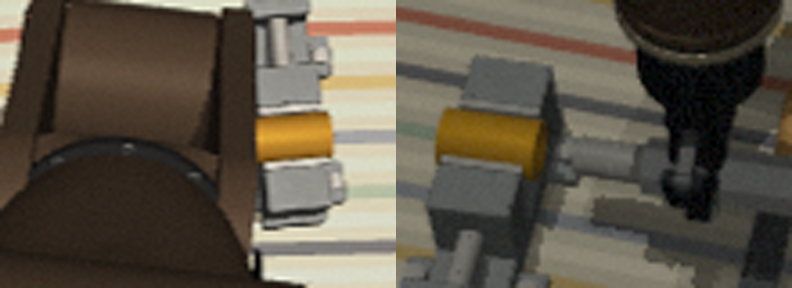

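Scaled: -1.7 mm is -0.0034, 1.3 mm is 0.0026.

Call:
step_hand(
  plan={"rows": [[0,-0.0034,0.0026,0,0,0],[0,-0.0034,0.0026,0,0,0],[0,-0.0034,0.0026,0,0,0]]},
)

```text
time_s: 8.78
eef_pos: [554.1, -44.8, 40.1]
orientation: [0.684, 0.729, 0.0, 0.0]
contact_force: [-0.4, 0.4, -4.5]
finger_gap: 0.365
gripper_force: 60.7
```

Call:
step_hand(
  plan={"rows": [[-0.01,0,0,0,0,0],[-0.02,0,0,0,0,0],[-0.03,0,0,0,0,0],[-0.036,0,0,0,0,0],[-0.036,0,0,0,0,0]]},
)

```text
time_s: 9.4
eef_pos: [555.2, -63.1, 40.0]
orientation: [0.684, 0.729, 0.0, 0.0]
contact_force: [-1.0, -0.5, -4.2]
finger_gap: 0.367
gripper_force: 60.7
```

Scaled: -0.8 mm is -0.0016.

Call:
step_hand(
  plan={"rows": [[0,0.0016,-0.0016,0,0,0],[0,0.0016,-0.0016,0,0,0],[0,0.0016,-0.0016,0,0,0]]},
)

```text
time_s: 9.78
eef_pos: [556.0, -62.6, 40.8]
orientation: [0.684, 0.729, -0.0, -0.0]
contact_force: [0.5, 0.3, -3.8]
finger_gap: 0.366
gripper_force: 60.7
```

Call:
step_hand(
  plan={"rows": [[-0.004,0,0,0,0,0],[-0.008,0,0,0,0,0],[-0.012,0,0,0,0,0],[-0.016,0,0,0,0,0],[-0.02,0,0,0,0,0],[-0.02,0,0,0,0,0]]},
)

```text
time_s: 10.52
eef_pos: [556.7, -72.9, 40.8]
orientation: [0.684, 0.729, 0.0, 0.0]
contact_force: [-0.5, -0.9, -4.5]
finger_gap: 0.364
gripper_force: 60.7
```

Call:
step_hand(
  plan={"rows": [[-0.004,0,0,0,0,0],[-0.008,0,0,0,0,0],[-0.008,0,0,0,0,0]]},
)

```text
time_s: 10.9
eef_pos: [556.9, -76.9, 40.8]
orientation: [0.684, 0.729, 0.0, 0.0]
contact_force: [0.6, -0.3, -3.2]
finger_gap: 0.365
gripper_force: 60.7
```

Scaled: -15 mm is -0.03, -12 mm is -0.024.

Call:
step_hand(
  plan={"rows": [[-0.006,0,0,0,0,0],[-0.012,0,0,0,0,0],[-0.018,0,0,0,0,0],[-0.024,0,0,0,0,0],[-0.03,0,0,0,0,0],[-0.03,0,0,0,0,0]]},
)

```text
time_s: 11.65
eef_pos: [557.9, -92.0, 40.8]
orientation: [0.684, 0.729, 0.0, 0.0]
contact_force: [0.8, -0.3, -3.7]
finger_gap: 0.37
gripper_force: 60.8
```

Call:
step_hand(
  plan={"rows": [[-0.006,0,0,0,0,0],[-0.012,0,0,0,0,0],[-0.018,0,0,0,0,0],[-0.024,0,0,0,0,0],[-0.028,0,0,0,0,0],[-0.028,0,0,0,0,0]]},
)

```text
time_s: 12.4
eef_pos: [558.9, -105.9, 40.8]
orientation: [0.684, 0.729, 0.0, 0.0]
contact_force: [1.2, -1.4, -2.7]
finger_gap: 0.365
gripper_force: 60.9
```

Scaled: -4 mm is -0.008, -3 mm is -0.006.

Call:
step_hand(
  plan={"rows": [[-0.002,0,0,0,0,0],[-0.004,0,0,0,0,0],[-0.006,0,0,0,0,0],[-0.008,0,0,0,0,0],[-0.008,0,0,0,0,0]]},
)

```text
time_s: 13.02
eef_pos: [559.0, -109.7, 40.8]
orientation: [0.684, 0.729, 0.0, 0.0]
contact_force: [1.4, -0.3, -2.8]
finger_gap: 0.364
gripper_force: 60.9
```

Call:
step_hand(
  plan={"rows": [[-0.001,0,0,0,0,0],[-0.002,0,0,0,0,0],[-0.003,0,0,0,0,0],[-0.003,0,0,0,0,0]]},
)

```text
time_s: 13.52
eef_pos: [559.1, -111.2, 40.8]
orientation: [0.684, 0.729, 0.0, 0.0]
contact_force: [3.8, 2.8, -3.2]
finger_gap: 0.363
gripper_force: 60.9
```

Scaled: -1 mm is -0.002, -0.5 mm is -0.001.

Call:
step_hand(
  plan={"rows": [[0,0.001,0,0,0,0],[-0.001,0.001,0,0,0,0],[-0.002,0.001,0,0,0,0],[-0.002,0.001,0,0,0,0]]},
)

```text
time_s: 14.02
eef_pos: [559.5, -112.2, 40.7]
orientation: [0.684, 0.729, -0.0, -0.0]
contact_force: [-0.1, -0.7, -3.3]
finger_gap: 0.364
gripper_force: 60.9
```

Scaled: -1.5 mm is -0.003, -1 mm is -0.002.

Call:
step_hand(
  plan={"rows": [[-0.001,0,0,0,0,0],[-0.002,0,0,0,0,0],[-0.003,0,0,0,0,0],[-0.003,0,0,0,0,0]]},
)

```text
time_s: 14.52
eef_pos: [559.6, -113.1, 40.8]
orientation: [0.684, 0.729, 0.0, -0.0]
contact_force: [-0.3, 6.9, -2.0]
finger_gap: 0.365
gripper_force: 61.0
```

Call:
step_hand(
  plan={"rows": [[-0.001,0,0,0,0,0],[-0.002,0,0,0,0,0],[-0.002,0,0,0,0,0]]},
)

```text
time_s: 14.9
eef_pos: [559.5, -113.3, 40.8]
orientation: [0.684, 0.729, 0.0, -0.001]
contact_force: [0.2, 16.5, -1.8]
finger_gap: 0.369
gripper_force: 61.1
```

Scaled: 76 mm is 0.152, 68 mm is 0.136.

Call:
step_hand(
  plan={"rows": [[0.008,0,0,0,0,0],[0.024,0,0,0,0,0],[0.044,0,0,0,0,0],[0.064,0,0,0,0,0],[0.084,0,0,0,0,0],[0.108,0,0,0,0,0],[0.136,0,0,0,0,0],[0.152,0,0,0,0,0]]},
)

```text
time_s: 15.9
eef_pos: [554.8, -37.7, 40.8]
orientation: [0.684, 0.73, -0.0, -0.0]
contact_force: [0.5, 0.8, -4.0]
finger_gap: 0.369
gripper_force: 60.8
```

Call:
step_hand(
  plan={"rows": [[0,0,-0.03,0,0,0],[0,0,-0.1,0,0,0],[0,0,-0.18,0,0,0],[0,0,-0.24,0,0,0],[0,0,-0.26,0,0,0]]},
)

```text
time_s: 16.52
eef_pos: [556.0, -39.2, 173.4]
orientation: [0.684, 0.729, 0.001, 0.001]
contact_force: [0.2, 0.1, -4.5]
finger_gap: 0.365
gripper_force: 61.0
```

Call:
step_hand(
  plan={"rows": [[-0.04,0,0,0,0,0],[-0.12,0,0,0,0,0],[-0.22,0,0,0,0,0],[-0.32,0,0,0,0,0],[-0.42,0,0,0,0,0],[-0.51,0,0,0,0,0],[-0.552,0,0,0,0,0],[-0.566,0,0,0,0,0]]},
)

```text
time_s: 17.52
eef_pos: [572.2, -322.4, 169.6]
orientation: [0.685, 0.729, -0.0, -0.001]
contact_force: [0.3, 0.2, -4.6]
finger_gap: 0.367
gripper_force: 60.9
```

Call:
step_hand(
  plan={"rows": [[0,0,0.04,0,0,0],[0,0,0.12,0,0,0],[0,0,0.2,0,0,0],[0,0,0.244,0,0,0],[0,0,0.26,0,0,0],[0,0,0.26,0,0,0],[0,0,0.26,0,0,0]]},
)

```text
time_s: 18.4
eef_pos: [573.7, -321.4, 41.9]
orientation: [0.684, 0.729, 0.0, 0.001]
contact_force: [0.0, 0.3, -4.5]
finger_gap: 0.362
gripper_force: 60.7
```

Scaled: 22 mm is 0.044, 19 mm is 0.038.

Call:
step_hand(
  plan={"rows": [[0.008,0,0,0,0,0],[0.018,0,0,0,0,0],[0.028,0,0,0,0,0],[0.038,0,0,0,0,0],[0.044,0,0,0,0,0],[0.044,0,0,0,0,0]]},
)

```text
time_s: 19.15
eef_pos: [571.6, -299.0, 40.8]
orientation: [0.684, 0.729, -0.0, -0.0]
contact_force: [0.7, -0.1, -3.7]
finger_gap: 0.366
gripper_force: 60.7
```

Call:
step_hand(
  plan={"rows": [[0.0014,0,0,0,0,0],[0.0028,0,0,0,0,0],[0.0042,0,0,0,0,0],[0.0056,0,0,0,0,0],[0.006,0,0,0,0,0],[0.006,0,0,0,0,0]]},
)

```text
time_s: 19.9
eef_pos: [571.4, -296.2, 40.8]
orientation: [0.684, 0.729, -0.0, 0.0]
contact_force: [-0.4, -0.1, -4.5]
finger_gap: 0.366
gripper_force: 60.7
```

Scaled: 1.5 mm is 0.003, 1 mm is 0.002.

Call:
step_hand(
  plan={"rows": [[0.001,0,0,0,0,0],[0.002,0,0,0,0,0],[0.003,0,0,0,0,0],[0.003,0,0,0,0,0]]},
)

```text
time_s: 20.4
eef_pos: [571.4, -294.9, 40.9]
orientation: [0.684, 0.729, -0.0, 0.0]
contact_force: [-0.5, -2.3, -4.0]
finger_gap: 0.369
gripper_force: 60.8
```

Call:
step_hand(
  plan={"rows": [[0.001,0,0,0,0,0],[0.002,0,0,0,0,0],[0.002,0,0,0,0,0]]},
)

```text
time_s: 20.78
eef_pos: [571.6, -294.8, 41.0]
orientation: [0.684, 0.729, -0.0, 0.001]
contact_force: [-1.3, -8.9, -4.4]
finger_gap: 0.367
gripper_force: 60.7
```

Call:
step_hand(
  plan={"rows": [[0,0,0,0,0,0],[0,0,0,0,0,0],[0,0,0,0,0,0],[0,0,0,0,0,0],[0,0,0,0,0,0],[0,0,0,0,0,0]]},
)

```text
time_s: 21.52
eef_pos: [571.6, -294.7, 41.0]
orientation: [0.684, 0.729, -0.0, 0.001]
contact_force: [-1.4, -9.0, -5.1]
finger_gap: 0.366
gripper_force: 60.7
```

```bash
python3 - <<'E'
from h import *
s=snap('wrist','w4.png')
sc=snap('scene','s4.png'); t=snap('top','t4.png')
c=np.hstack([cv2.resize(s['frame'],(480,360)),cv2.resize(sc['frame'][200:290,200:280],(320,360),interpolation=cv2.INTER_CUBIC)])
cv2.imwrite('pics/c5.png',c[:,:,::-1])
E
```

```text
(no output)
```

View pics/c5.png

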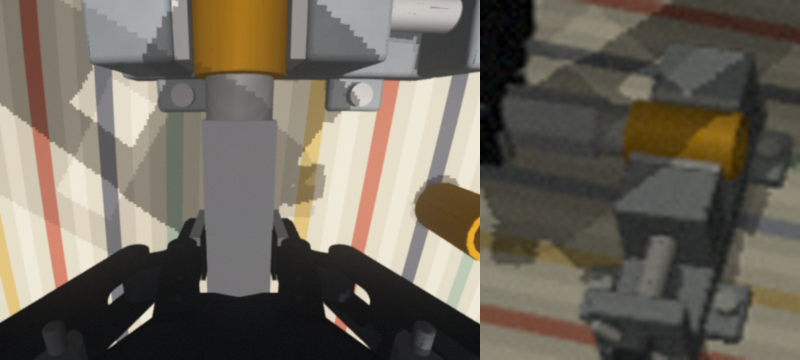

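Careful with the scale: shifts go in shares of 500 mm and turns go in shares of pi rad. That gives: -25 mm is -0.05, -20 mm is -0.04.

Call:
step_hand(
  plan={"rows": [[-0.006,0,0,0,0,0],[-0.02,0,0,0,0,0],[-0.04,0,0,0,0,0],[-0.05,0,0,0,0,0]]},
)

```text
time_s: 22.18
eef_pos: [573.0, -319.6, 40.8]
orientation: [0.684, 0.729, 0.0, 0.0]
contact_force: [-0.0, -0.0, -4.0]
finger_gap: 0.369
gripper_force: 60.8
```

Call:
step_hand(
  plan={"rows": [[0,0,-0.03,0,0,0],[0,0,-0.11,0,0,0],[0,0,-0.2,0,0,0],[0,0,-0.29,0,0,0],[0,0,-0.36,0,0,0],[0,0,-0.38,0,0,0]]},
)

```text
time_s: 22.92
eef_pos: [573.8, -319.0, 234.0]
orientation: [0.684, 0.729, 0.0, 0.002]
contact_force: [-0.3, -0.7, -4.7]
finger_gap: 0.365
gripper_force: 61.0
```

Call:
step_hand(
  plan={"rows": [[0.04,-0.004,0,0,0,0],[0.14,-0.012,0,0,0,0],[0.25,-0.02,0,0,0,0],[0.36,-0.028,0,0,0,0],[0.47,-0.036,0,0,0,0],[0.58,-0.044,0,0,0,0],[0.69,-0.052,0,0,0,0],[0.8,-0.06,0,0,0,0]]},
)

```text
time_s: 23.92
eef_pos: [515.3, 80.8, 229.5]
orientation: [0.684, 0.729, -0.001, -0.001]
contact_force: [1.4, 0.6, -4.0]
finger_gap: 0.36
gripper_force: 60.9
```

Call:
step_hand(
  plan={"rows": [[0.06,-0.006,0,0,0,-0.0477],[0.12,-0.008,0,0,0,-0.1019],[0.18,-0.008,0,0,0,-0.1592],[0.22,-0.008,0,0,0,-0.2133],[0.246,-0.008,0,0,0,-0.2674],[0.256,-0.008,0,0,0,-0.3183],[0.256,-0.008,0,0,0,-0.347],[0.256,-0.008,0,0,0,-0.3559]]},
)

```text
time_s: 24.92
eef_pos: [503.7, 206.2, 229.5]
orientation: [0.193, 0.981, -0.001, -0.001]
contact_force: [-0.4, 0.3, -3.8]
finger_gap: 0.365
gripper_force: 60.9
```

Call:
step_hand(
  plan={"rows": [[0,0,0,0,0,0],[0,0,0,0,0,0],[0,0,0,0,0,0],[0,0,0,0,0,0]]},
)

```text
time_s: 25.42
eef_pos: [505.2, 206.0, 230.8]
orientation: [0.193, 0.981, 0.0, 0.0]
contact_force: [-0.5, 0.8, -3.8]
finger_gap: 0.364
gripper_force: 60.9
```

Scaled: 192 mm is 0.384, 186 mm is 0.372.

Call:
step_hand(
  plan={"rows": [[-0.002,-0.0012,0.04,0,0,0],[-0.002,-0.0012,0.12,0,0,0],[-0.002,-0.0012,0.21,0,0,0],[-0.002,-0.0012,0.29,0,0,0],[-0.002,-0.0012,0.344,0,0,0],[-0.002,-0.0012,0.372,0,0,0],[-0.002,-0.0012,0.384,0,0,0],[-0.002,-0.0012,0.384,0,0,0]]},
)

```text
time_s: 26.42
eef_pos: [506.3, 205.3, 39.2]
orientation: [0.193, 0.981, 0.0, 0.0]
contact_force: [0.5, 0.0, -4.1]
finger_gap: 0.364
gripper_force: 60.7
```

Call:
step_hand(
  plan={"rows": [[0,0,0.002,0,0,0],[0,0,0.006,0,0,0],[0,0,0.01,0,0,0],[0,0,0.014,0,0,0],[0,0,0.016,0,0,0],[0,0,0.016,0,0,0]]},
)

```text
time_s: 27.18
eef_pos: [505.8, 205.1, 30.7]
orientation: [0.193, 0.981, -0.0, -0.0]
contact_force: [-0.3, 0.9, -3.8]
finger_gap: 0.365
gripper_force: 60.7
```

Scaled: 3 mm is 0.006, 2 mm is 0.004.

Call:
step_hand(
  plan={"rows": [[0,0,0.002,0,0,0],[0,0,0.004,0,0,0],[0,0,0.006,0,0,0],[0,0,0.006,0,0,0]]},
)

```text
time_s: 27.68
eef_pos: [505.8, 205.1, 27.7]
orientation: [0.193, 0.981, -0.0, -0.0]
contact_force: [-1.2, 0.2, -3.0]
finger_gap: 0.364
gripper_force: 60.7
```

Call:
step_hand(
  plan={"rows": [[0,0,0.0014,0,0,0],[0,0,0.0024,0,0,0],[0,0,0.0024,0,0,0]]},
)

```text
time_s: 28.05
eef_pos: [505.9, 205.2, 27.0]
orientation: [0.193, 0.981, 0.0, 0.0]
contact_force: [-2.2, -0.0, 6.8]
finger_gap: 0.363
gripper_force: 62.3
```

Seated (support force 7–11 N). Release gently, rise and check.

Call:
step_hand(
  plan={"rows": [[0,0,0,0,0,0],[0,0,0,0,0,0]]},
  finger_gap=0.45,
  clamp_n=20,
)

```text
time_s: 28.3
eef_pos: [506.1, 205.2, 26.7]
orientation: [0.193, 0.981, 0.0, 0.0]
contact_force: [0.6, -0.4, 0.9]
finger_gap: 0.449
gripper_force: 0.0
```

Call:
step_hand(
  plan={"rows": [[0,0,0,0,0,0],[0,0,0,0,0,0],[0,0,0,0,0,0],[0,0,0,0,0,0],[0,0,0,0,0,0]]},
  finger_gap=1,
)

```text
time_s: 28.92
eef_pos: [505.9, 205.1, 26.6]
orientation: [0.193, 0.981, -0.0, -0.0]
contact_force: [-0.0, 0.1, -0.2]
finger_gap: 0.999
gripper_force: 0.0
```

Call:
step_hand(
  plan={"rows": [[0,0,-0.02,0,0,0],[0,0,-0.08,0,0,0],[0,0,-0.16,0,0,0],[0,0,-0.26,0,0,0],[0,0,-0.36,0,0,0],[0,0,-0.408,0,0,0],[0,0,-0.408,0,0,0]]},
)

```text
time_s: 29.8
eef_pos: [506.9, 205.5, 233.2]
orientation: [0.193, 0.981, 0.001, 0.002]
contact_force: [0.3, 0.7, -1.2]
finger_gap: 0.997
gripper_force: 0.0
```

Call:
step_hand(
  plan={"rows": [[0,0,0,0,0,0],[0,0,0,0,0,0],[0,0,0,0,0,0]]},
)

```text
time_s: 30.18
eef_pos: [505.5, 205.0, 229.8]
orientation: [0.193, 0.981, -0.0, -0.001]
contact_force: [-0.6, 0.5, -0.2]
finger_gap: 0.999
gripper_force: 0.0
```

```bash
python3 - <<'E'
from h import *
s=snap('wrist','w5.png')
E
```

```text
(no output)
```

View pics/w5.png

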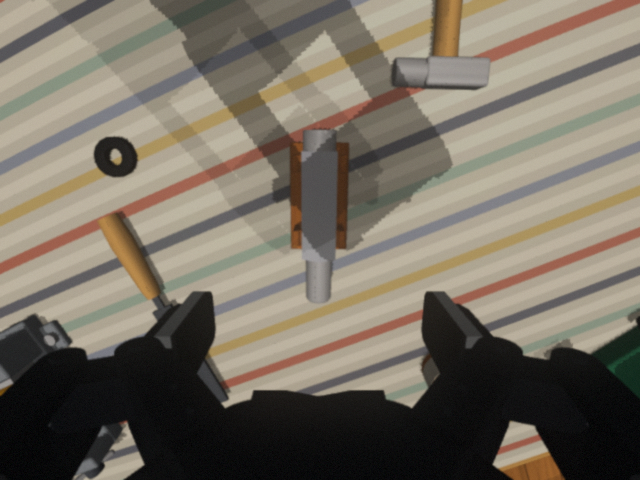

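The gauge is back in the cradles: no-go tip at (320,130), go tip at (318,301), straight along the rest. The arm is clear of everything, so I'm handing in.

```bash
python3 -c "
from workcell import manip, vision, telemetry
print(manip.finish_job())"
```

```text
the job is handed in; nothing more can be done
None
```

I handed the job in at about 30 s; no verdict was returned. The go end slid fully in to the shoulder (about 17 N peak), the no-go end was refused, pressed squarely and centrally at about 9 N for over half a second, and the gauge is back in its V rest, released.

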